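Seat the keyed mixer spindle in its pulley hub and hold it home

TASK

Take the keyed spindle out of its yellow stand by its black grip and push it into the pulley hub on top of the white drive unit: turn it until its key slips into the keyway, then keep pushing against the spring in the hub until the spindle's flange lies flush on the hub. Finish still gripping it and pressing it fully home, so that the clamp screw can be tightened; do not let go. Leave the cup, the dropper bottle, the slide box and the petri dish where they are.

Things in the scene. Friction and masses are not known exactly. Their poses are not given: they have to be found in the camera images.
- spindle: Loose keyed spindle, about 200 g, upright in the stand at the start. Origin at the centre of its lower tip, z up along the shaft, x towards the key. Steel shaft 16 mm in diameter, its nose tapering to 9 mm over the lowest 5 mm. The brass key on its +x side is 5 mm wide, reaches out to 13 mm from the axis and runs from 12 to 40 mm above the tip.
- flange_seat (a point): Centre of the underside of the spindle's round flange, 44 mm above its tip; axes as the spindle. The flange is 36 mm across and 5 mm thick. On it stands the black grip block, from 49 to 87 mm above the tip, 34 mm along x and 22 mm along y (pinch it across y). A red line on the grip's top and +x side shows the key's side.
- hub_mouth (a point): Centre of the bore's mouth, in the plane of the hub's flat top, 96 mm above the worktop; axes as the drive unit, NOT as the keyway. The hub is an aluminium toothed pulley about 50 mm across, 46 mm high. Its round bore is 18.5 mm across, with one keyway 8 mm wide out to 14 mm from the axis, open at the top, a red mark beside it.
- drive: White drive unit, fixed, 130 x 110 x 50 mm, control panel on its -x face; origin at the centre of its underside. The hub on the centre of its top does not turn, but its keyway points anywhere from -0.5 to +0.5 rad about z from the drive unit's +x: look, or feel. Before that the key stands on the hub's top, tip 12 mm deep; within about 0.1 rad of the keyway it can drop in.
- ejector (a joint): Travel of the sprung ejector disc in the bore, m: 0 up, 0.010 when the spindle is fully home. The spindle's tip meets it 34 mm deep; at 44 mm the flange meets the hub's top. It pushes back with about 5 N at first and 9 N at 0.010, enough to lift the spindle if let go.
- stand: Yellow spindle stand, fixed to the worktop: a block 62 x 62 x 50 mm with a slotted well and two low feet along its y sides (102 mm in all); origin at the centre of its underside. The spindle's flange rests on its top, key towards the stand's +x, tip 6 mm above the worktop.
- cup_b: Specimen cup with red lid, 59 mm across, 72 mm high, loose; origin at the centre of its underside. To be left alone.
- dropper_oil: White dropper bottle, 33 mm across, 78 mm high, loose; origin at the centre of its underside. To be left alone.
- slide_box: Blue slide box, 68 x 98 x 30 mm, loose; origin at the centre of its underside. To be left alone.
- petri_dish: Petri dish with pink medium, 59 mm across, 15 mm high, loose; origin at the centre of its underside. To be left alone.

How it is judged:
By the outcome, as a careful person would: the job done as asked, in the order asked, and still so for the second after the job is handed in, while the arm keeps its last pose, push and grip.
It also fails if it takes over 51 s, if anything falls off the work surface, if the arm or the gripper's body presses on something with over 40 N, if the wrist force passes 120 N, or if a joint passes its speed limit or range.

ROBOT

A 6-joint arm with a two-finger parallel gripper is mounted at the origin on a cart in front of the work surface, level with it; the furniture and walls round the work are solid. World frame = base frame: x ahead of the robot, y to its left, z up, the work surface at z = 0. Lengths are in m, angles in rad, forces in N, time in s.
With the tool pointing down it reaches from about 0.275 to 0.775 m from the base axis. Payload 14.6 kg.
Tool frame: the origin (TCP) lies at the very end of the fingers, on their centre line; the grasp point (between the pads) lies 19 mm behind it; z points along the fingers, y is the direction in which the jaws open and shut (so a half turn about z gives the same grasp; the last joint's range is limited). The gripper opens to 85 mm and grips with 20 to 120 N. Pads are 22 mm wide; open, the fingers measure 114 mm over their backs; the gripper's body (76 mm by 85 mm) begins 54 mm behind the grasp point. The pads swing forward as they close: fully open they stand 13 mm farther back than shut.
Start: joints at [-1.357, 0.263, -0.048, 1.259, 0, 1.415], TCP at [0.189, -0.49, 0.231] pointing down, gripper open.
Joint ranges: [-2.65, 2.65], [-0.89, 1.7], [-1.18, 1.37], [-2.13, 2.11], [-1.35, 1.29], [-3.14, 3.14]. Speed limits (rad/s): [1.89, 1.89, 2.57, 2.79, 3.14, 3.14].

INTERFACE

Orientations are given as a unit quaternion [x, y, z, w].
In Python, from workcell import r gives the robot as it stands.
- The arm moves only by the tool play_rows, never from a script. Its argument "moves" is a list of rows, each an object of numbers: "tx", "ty", "tz": the shift along the world's x, y, z in cm; "rx", "ry", "rz": the turn, a rotation vector about the world's x, y, z in rad; "hand": the closure, from 0 (fully open) to 1 (shut). In form: [{"tx": .., "ty": .., "tz": .., "rx": .., "ry": .., "rz": .., "hand": ..}, ...]. A call has 1 to 12 rows; each row is the pose to reach, as a shift and turn from the pose commanded when the call began; what a row does not reach only later rows make up. A row lasts 1/8 s, in which the tool goes at most 62.5 mm and 10.7 degrees, less where a joint would pass 70% of its speed; a pose out of reach is approached as far as the arm can. A call with a gripper value outside its range is refused whole. The fingers move at their own pace and stop on an object; the grip force is fixed at half the most. Time passes only in rows, so rows that repeat a pose let the fingers close. It gives the time, the measured TCP pose, the force and the opening at its end, in the units of the state.
- r.observe(): the state, without advancing time (a new reading comes with each control period).
- r.capture(name): name is "side" or "top"; returns (picture, depth): 384x512x3 uint8, red, green, blue; 384x512 float32, m along the optical axis (not along the pixel's ray), 0 where there is no reading.
- r.get_calibration(name): a dict with "vfov" (degrees; the focal length in pixels is half the picture's height over the tangent of half this angle, whatever the lens; pixels are square), "cx", "cy" (the principal point, pixels), "k1" (the pictures are not rectified: a ray, as slopes to the right and down, at radius r is drawn at 1 + k1 r^2 times it, then the intrinsics apply), "world_from_camera" (4x4, takes a point from camera to world coordinates). Camera axes: x right, y down, z forward; pixel columns grow to the right and rows downward; lengths in m; the calibration is good to about 2 mm. A picture is of the moment at which its call begins. get_calibration takes no time and is no camera call.
- r.job_done(): hands the job in, once; it reports no verdict.
The state is a dict: "time_s": time; "joints": joint angles; "joint_velocities": joint speeds; "joint_efforts": joint torques, N m; "eef_pos": TCP position; "ee_rot": TCP orientation; "force": force on the tool from outside, world axes, zero at the start; "moment": the same for the moment, N m; "gripper_width": finger opening in m.
Only numpy, scipy, OpenCV 4.12 (cv2) and the standard library are available. Lean on these libraries where they do the work, as an engineer would, in place of code of your own. Each camera call takes 0.05 s, during which the arm holds its last target.

## Working session

There is one attempt and no reset: what is moved stays moved. The work goes in short steps, Python scripts to look and compute and a tool call to move; the robot and the scene stay as the last step left them, time stands still between calls to the robot, and variables do not carry over. Pictures are saved under pics/ and viewed, and the job is handed in when it is done.

Besides the shell and the picture viewer there is one more tool, called by a JSON object that holds its "name" and its "arguments", one argument or row to a line. play_rows: Moves the arm, as the interface text tells. Its arguments: {"type":"object","properties":{"moves":{"type":"array"}},"required":["moves"]}

```bash
mkdir -p pics
cat > h.py <<'E'
import numpy as np, cv2
from workcell import r
def save(n,im,crop=None,s=1):
    if crop: x0,y0,x1,y1=crop; im=im[y0:y1,x0:x1]
    im=cv2.resize(im,None,fx=s,fy=s,interpolation=cv2.INTER_CUBIC)
    cv2.imwrite('pics/'+n+'.png',im[:,:,::-1])
def cam(n):
    c=r.get_calibration(n); f=192/np.tan(np.radians(c['vfov'])/2)
    return f,c['cx'],c['cy'],c['k1'],np.array(c['world_from_camera'])
def ray(n,u,v):
    f,cx,cy,k,T=cam(n); d=np.array([(u-cx)/f,(v-cy)/f]); s=d.copy()
    for _ in range(20): s=d/(1+k*(s@s))
    return T[:3,3],T[:3,:3]@np.array([s[0],s[1],1]),
def atz(n,u,v,z):
    o,d=ray(n,u,v); return o+d*(z-o[2])/d[2]
def atd(n,u,v,dep):
    o,d=ray(n,u,v); return o+d*dep
def proj(n,p):
    f,cx,cy,k,T=cam(n); q=np.linalg.inv(T)@np.append(p,1); s=q[:2]/q[2]; s=s*(1+k*(s@s)); return s*f+[cx,cy]
E
python3 - <<'E'
from h import *
for n in('top','side'):
    p,d=r.capture(n); np.savez('/tmp/'+n+'0.npz',p=p,d=d); save(n+'0',p,s=1.5)
    print(n,cam(n))
print(r.observe())
E
```

```text
top (np.float64(361.70528832410065), 256.61460169042994, 199.6142040076244, -0.023479654378645482, array([[-5.22613541e-03, -9.89915670e-01,  1.41561485e-01,
         4.65693680e-01],
       [-9.99703383e-01,  8.53949035e-03,  2.28083935e-02,
        -7.96647190e-04],
       [-2.37872491e-02, -1.41400296e-01, -9.89666673e-01,
         9.43860784e-01],
       [ 0.00000000e+00,  0.00000000e+00,  0.00000000e+00,
         1.00000000e+00]]))
side (np.float64(387.2530348481383), 260.1594652635611, 192.04735138272645, 0.04347952637116607, array([[ 0.86152348, -0.31494244,  0.39823177,  0.27792312],
       [-0.5073631 , -0.50472774,  0.69845014, -0.5856121 ],
       [-0.01897297, -0.8037793 , -0.59462497,  0.60432041],
       [ 0.        ,  0.        ,  0.        ,  1.        ]]))
{'time_s': 0.1, 'joints': array([-1.35731509e+00,  2.63470052e-01, -4.88460584e-02,  1.25937898e+00,
       -1.90285683e-05,  1.41545565e+00]), 'joint_velocities': array([ 5.22490534e-04, -9.62903962e-04,  1.10576689e-03,  7.50859669e-04,
       -9.35329233e-06, -7.21195973e-04]), 'joint_efforts': array([ 3.45519402e-03, -6.38572884e+01,  3.85065222e+01,  9.98187927e-03,
       -1.81433535e-05, -1.40127321e-05]), 'eef_pos': array([ 0.18919276, -0.48948233,  0.23088585]), 'ee_rot': array([ 9.83044333e-01,  1.83367495e-01, -2.25721146e-05, -4.48916664e-04]), 'force': array([-0.03338358,  0.69129669,  0.18791066]), 'moment': array([-0.01094228,  0.02885454,  0.022065  ]), 'gripper_width': 0.08559592766700076}
```

View pics/top0.png

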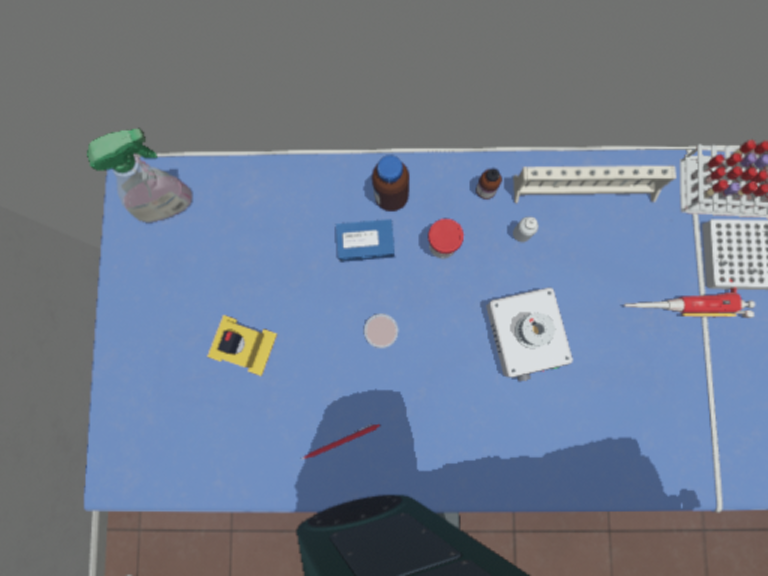

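View pics/side0.png

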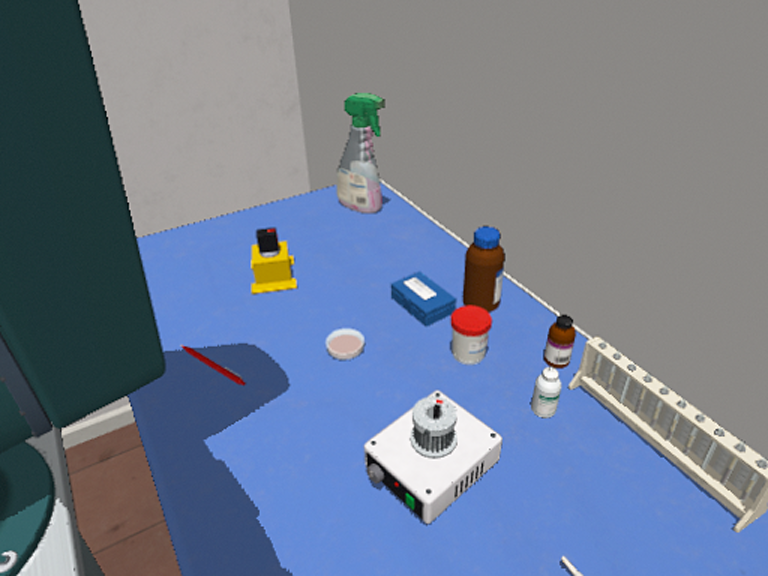

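Run:
```python
from h import *
t=np.load('/tmp/top0.npz')['p'];s=np.load('/tmp/side0.npz')['p']
a=cv2.resize(t[200:260,130:190],(390,390),interpolation=cv2.INTER_CUBIC)
b=cv2.resize(t[188:256,322:390],(390,390),interpolation=cv2.INTER_CUBIC)
save('topc',np.hstack([a,b]))
a=cv2.resize(s[145:205,155:215],(390,390),interpolation=cv2.INTER_CUBIC)
b=cv2.resize(s[255:315,260:320],(390,390),interpolation=cv2.INTER_CUBIC)
save('sidec',np.hstack([a,b]))
```

```text
(no output)
```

View pics/topc.png

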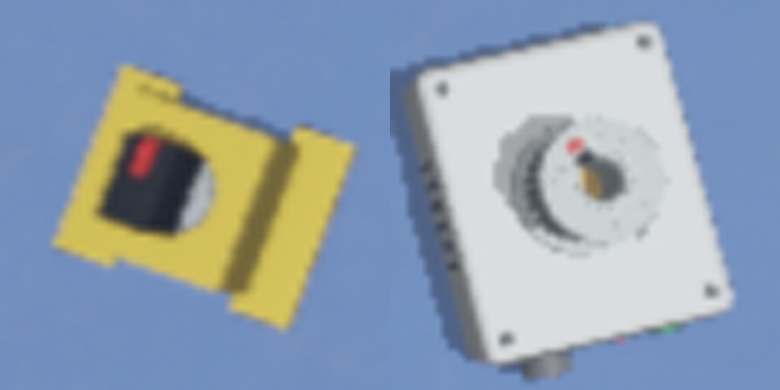

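View pics/sidec.png

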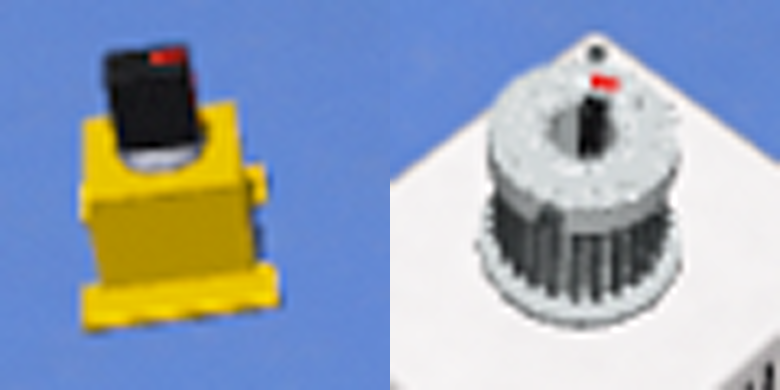

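Run:
```python
from h import *
for n,cr in (('top',{'st':(130,200,190,260),'dr':(322,188,390,256)}),('side',{'st':(155,145,215,205),'dr':(235,255,340,350)})):
    z=np.load(f'/tmp/{n}0.npz');P=z['p'];D=z['d']
    for k,(x0,y0,x1,y1) in cr.items():
        pts=[];col=[]
        for v in range(y0,y1):
            for u in range(x0,x1):
                if D[v,u]>0: pts.append(atd(n,u,v,D[v,u])); col.append(P[v,u])
        pts=np.array(pts);col=np.array(col).astype(int)
        np.savez(f'/tmp/{n}_{k}.npz',p=pts,c=col)
        h=np.histogram(pts[:,2],np.arange(-.01,.13,.005)); print(n,k,list(zip(h[1].round(3),h[0])))
        def rect(m,l):
            q=pts[m]; 
            if len(q)<5: return
            print(l,len(q),'zmed',np.median(q[:,2]),'mean',q.mean(0).round(4),'rect',cv2.minAreaRect((q[:,:2]*1000).astype(np.float32)))
        Z=pts[:,2]
        yel=(col[:,0]-col[:,2]>60)
        red=(col[:,0]>150)&(col[:,1]<90)
        if k=='st':
            rect(yel&(abs(Z-.05)<.004),'standtop'); rect((abs(Z-.093)<.005),'griptop'); rect(red&(Z>.05),'red'); rect(yel&(Z>.002)&(Z<.045),'low')
        else:
            rect((abs(Z-.05)<.004),'drivetop'); rect((abs(Z-.096)<.004),'hubtop'); rect(red&(Z>.08),'red')
            q=(pts[abs(Z-.096)<.004][:,:2]*1000).astype(np.float32); print('circ',cv2.minEnclosingCircle(q))
```

```text
Traceback (most recent call last):
  File "h.py", line 17, in atd
    o,d=ray(n,u,v); return o+d*dep
        ~~~^^^^^^^
  File "h.py", line 11, in ray
    f,cx,cy,k,T=cam(n); d=np.array([(u-cx)/f,(v-cy)/f]); s=d.copy()
                ~~~^^^
  File "h.py", line 8, in cam
    c=r.get_calibration(n); f=192/np.tan(np.radians(c['vfov'])/2)
ValueError: time passes only in moves, steps and waits
```

```bash
sed -i 's/^def cam/import functools\n@functools.cache\ndef cam/' h.py
cat > m.py <<'E'
from h import *
for n,cr in (('top',{'st':(130,200,190,260),'dr':(322,188,390,256)}),('side',{'st':(155,145,215,205),'dr':(235,255,340,350)})):
    z=np.load(f'/tmp/{n}0.npz');P=z['p'];D=z['d']
    for k,(x0,y0,x1,y1) in cr.items():
        pts=[];col=[]
        for v in range(y0,y1):
            for u in range(x0,x1):
                if D[v,u]>0: pts.append(atd(n,u,v,D[v,u])); col.append(P[v,u])
        pts=np.array(pts);col=np.array(col).astype(int)
        np.savez(f'/tmp/{n}_{k}.npz',p=pts,c=col)
        h=np.histogram(pts[:,2],np.arange(-.01,.13,.005)); print(n,k,h[0])
        def rect(m,l):
            q=pts[m]; 
            if len(q)<5: return
            print(l,len(q),'zmed',np.median(q[:,2]),'mean',q.mean(0).round(4),'rect',cv2.minAreaRect((q[:,:2]*1000).astype(np.float32)))
        Z=pts[:,2]
        yel=(col[:,0]-col[:,2]>60)
        red=(col[:,0]>150)&(col[:,1]<90)
        if k=='st':
            rect(yel&(abs(Z-.05)<.004),'standtop'); rect((abs(Z-.093)<.005),'griptop'); rect(red&(Z>.05),'red'); rect(yel&(Z>.002)&(Z<.045),'low')
        else:
            rect((abs(Z-.05)<.004),'drivetop'); rect((abs(Z-.096)<.004),'hubtop'); rect(red&(Z>.08),'red')
            q=(pts[abs(Z-.096)<.004][:,:2]*1000).astype(np.float32); print('circ',cv2.minEnclosingCircle(q))
E
python3 m.py
```

```text
top st [   7 1230 1356  260   21   11   12   14   11   17   14  195  227   18
    6    9    9   11    8   14  119    9    0    0    0    0    0    0]
standtop 391 zmed 0.05006755881898617 mean [0.5225 0.2682 0.05  ] rect ((523.0601196289062, 272.0462646484375), (63.060367584228516, 61.887184143066406), 70.66187286376953)
griptop 136 zmed 0.09285695714730036 mean [0.5227 0.2712 0.0928] rect ((522.8428344726562, 271.6950378417969), (21.926925659179688, 34.335975646972656), 70.21663665771484)
red 9 zmed 0.09348044190151494 mean [0.532  0.2678 0.0937] rect ((531.0756225585938, 267.3513488769531), (9.494220733642578, 5.253226280212402), 2.8820741176605225)
low 345 zmed 0.006451209973585392 mean [0.5154 0.2468 0.0094] rect ((522.7040405273438, 270.7940673828125), (100.39934539794922, 76.25102996826172), 70.66529846191406)
top dr [   3  807 1279   11   14   16   20   21   38   35   56  823 1024   51
   22   14   10    4    6   12   63  269    0    0    0    0    0    0]
drivetop 1787 zmed 0.05024529939309785 mean [ 0.5378 -0.2169  0.0502] rect ((539.275634765625, -219.26687622070312), (129.
[... 1144 characters left out ...]
119  162  150  186  198  183 1272 1423  114
   51   55   51   59   33   63  147  393    0    0    0    0    0    0]
drivetop 2577 zmed 0.05010286875031256 mean [ 0.5292 -0.2338  0.05  ] rect ((539.596923828125, -221.0495147705078), (130.3231201171875, 109.48372650146484), 12.594846725463867)
hubtop 509 zmed 0.09580188391751854 mean [ 0.5383 -0.2221  0.0957] rect ((539.5074462890625, -221.05035400390625), (51.0012092590332, 49.48468780517578), 57.68780517578125)
red 5 zmed 0.09631811322232464 mean [ 0.5545 -0.2083  0.0962] rect ((554.30029296875, -208.27537536621094), (1.5040925741195679, 5.14498233795166), 50.882423400878906)
circ ((538.6104125976562, -220.88558959960938), 27.18130874633789)
```

Run:
```python
from h import *
t=np.load('/tmp/top0.npz');s=np.load('/tmp/side0.npz')
C=np.array([.5393,-.220])
def px(c,x0,y0,sc): return ((c[0]+.5)/sc-.5+x0,(c[1]+.5)/sc-.5+y0)
for l,c in(('red',(575,146)),('kw',(587,160)),('borec',(603,180))):
    p=atz('top',*px(c,322,188,390/68),.096); d=p[:2]-C; print('top',l,p.round(4),np.hypot(*d),np.degrees(np.arctan2(d[1],d[0])))
for l,c in(('red',(606,83)),('kwend',(597,97)),('bore',(585,132))):
    p=atz('side',*px((c[0]-390,c[1]),260,255,6.5),.096); d=p[:2]-C; print('side',l,p.round(4),np.hypot(*d),np.degrees(np.arctan2(d[1],d[0])))
# rectified views of hub top, 0.1 mm/px
out=[]
for n,z in(('top',t),('side',s)):
    N=380; m=np.zeros((N,N,2),np.float32)
    for i in range(N):
        for j in range(N):
            m[i,j]=proj(n,[C[0]+(N/2-i)*1.5e-4,C[1]+(N/2-j)*1.5e-4,.096])
    o=cv2.remap(z['p'],m[...,0],m[...,1],cv2.INTER_CUBIC)
    for a in(12.75,20,30,40):
        R=190;e=(int(190-R*np.sin(np.radians(a))),int(190-R*np.cos(np.radians(a))))
        f=(int(190-150*np.sin(np.radians(a))),int(190-150*np.cos(np.radians(a))))
        cv2.line(o,f,e,(255,0,255),1)
    cv2.circle(o,(190,190),62,(0,255,0),1)
    out.append(o)
save('rect',np.hstack(out))
```

```text
top red [ 0.5519 -0.3682  0.096 ] 0.14869663269200412 -85.15433364508644
top kw [ 0.5461 -0.3727  0.096 ] 0.15281451494821166 -87.45622189436018
top borec [ 0.5379 -0.3786  0.096 ] 0.15861974710609827 -90.52370318350786
side red [ 0.5547 -0.2087  0.096 ] 0.019141541396891257 36.32539209233524
side kwend [ 0.5499 -0.2115  0.096 ] 0.013567155869840948 38.770602919211605
side bore [ 0.5404 -0.2199  0.096 ] 0.001068227886665011 5.550253040664951
```

View pics/rect.png

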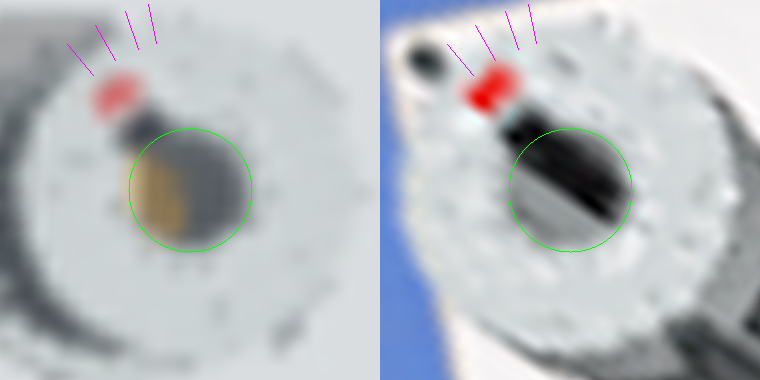

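{"name": "play_rows", "arguments": {
  "moves": [
    {"tx":2.1,"ty":4.7,"tz":0,"rx":0,"ry":0,"rz":0.17,"hand":0},
    {"tx":4.2,"ty":9.4,"tz":0,"rx":0,"ry":0,"rz":0.34,"hand":0},
    {"tx":6.3,"ty":14.1,"tz":0,"rx":0,"ry":0,"rz":0.51,"hand":0},
    {"tx":8.4,"ty":18.8,"tz":0,"rx":0,"ry":0,"rz":0.68,"hand":0},
    {"tx":10.5,"ty":23.5,"tz":0,"rx":0,"ry":0,"rz":0.85,"hand":0},
    {"tx":12.6,"ty":28.2,"tz":0,"rx":0,"ry":0,"rz":1.02,"hand":0},
    {"tx":14.7,"ty":32.9,"tz":0,"rx":0,"ry":0,"rz":1.19,"hand":0},
    {"tx":16.8,"ty":37.6,"tz":0,"rx":0,"ry":0,"rz":1.36,"hand":0},
    {"tx":18.9,"ty":42.3,"tz":0,"rx":0,"ry":0,"rz":1.53,"hand":0},
    {"tx":21.0,"ty":47.0,"tz":0,"rx":0,"ry":0,"rz":1.7,"hand":0},
    {"tx":23.1,"ty":51.7,"tz":0,"rx":0,"ry":0,"rz":1.87,"hand":0},
    {"tx":25.2,"ty":56.4,"tz":0,"rx":0,"ry":0,"rz":2.04,"hand":0}
  ]
}}

```text
time_s: 1.6
eef_pos: [0.4416, 0.0761, 0.2312]
ee_rot: [0.356, 0.935, -0.0, -0.0]
force: [1.0, -1.1, 0.5]
gripper_width: 0.0854
```

{"name": "play_rows", "arguments": {
  "moves": [
    {"tx":2.1,"ty":4.9,"tz":0,"rx":0,"ry":0,"rz":0.15,"hand":0},
    {"tx":4.2,"ty":9.8,"tz":-1,"rx":0,"ry":0,"rz":0.3,"hand":0},
    {"tx":6.3,"ty":14.8,"tz":-3,"rx":0,"ry":0,"rz":0.39,"hand":0},
    {"tx":8.1,"ty":19.2,"tz":-6,"rx":0,"ry":0,"rz":0.39,"hand":0},
    {"tx":8.15,"ty":19.7,"tz":-9,"rx":0,"ry":0,"rz":0.39,"hand":0},
    {"tx":8.15,"ty":19.7,"tz":-9,"rx":0,"ry":0,"rz":0.39,"hand":0},
    {"tx":8.15,"ty":19.7,"tz":-9,"rx":0,"ry":0,"rz":0.39,"hand":0}
  ]
}}

```text
time_s: 2.48
eef_pos: [0.523, 0.2709, 0.1424]
ee_rot: [0.171, 0.985, 0.0, 0.0]
force: [-0.3, 0.2, 0.1]
gripper_width: 0.0853
```

Run:
```python
from h import *
o=r.observe(); print(o['time_s'],o['eef_pos'],o['ee_rot'],o['joints'])
q=o['ee_rot']; print('yaw y', np.degrees(2*np.arctan2(q[1],q[0]))-90)
p,_=r.capture('side'); save('side1',p,(130,80,290,220),5)
```

```text
2.475 [0.52298955 0.27091076 0.14240308] [1.70795451e-01 9.85306427e-01 1.48788977e-04 3.70792226e-04] [ 3.39694243e-01  4.09826068e-01 -7.01568491e-02  1.09002106e+00
 -1.03369974e-04  6.82968083e-01]
yaw y 70.33185543150736
```

View pics/side1.png

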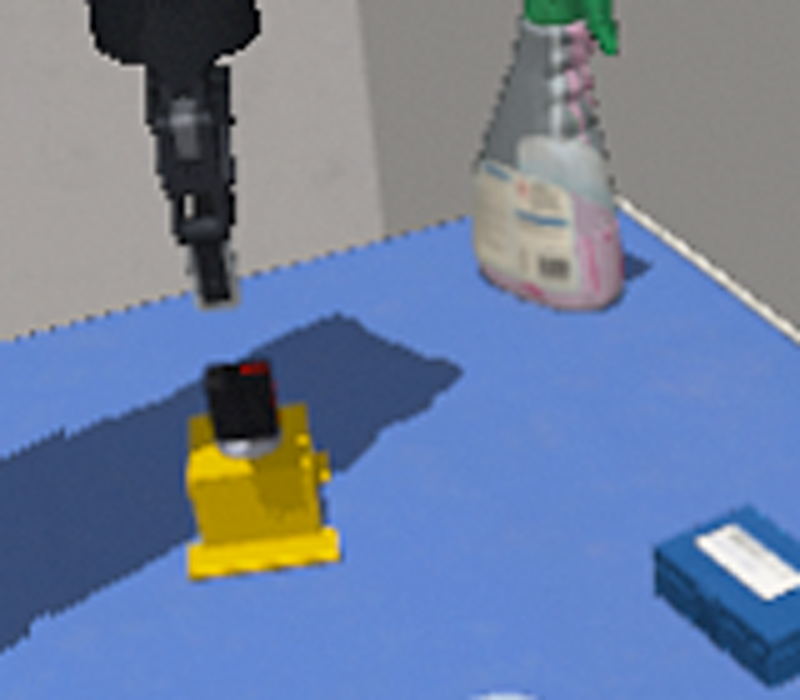

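Fingers stand above the grip (block top at about (240,370) in the crop), with one finger behind the other as seen from here; alignment is good. Lowering and closing.

{"name": "play_rows", "arguments": {
  "moves": [
    {"tx":0,"ty":0,"tz":-2.5,"rx":0,"ry":0,"rz":0,"hand":0},
    {"tx":0,"ty":0,"tz":-5,"rx":0,"ry":0,"rz":0,"hand":0},
    {"tx":0,"ty":0,"tz":-7,"rx":0,"ry":0,"rz":0,"hand":0},
    {"tx":0,"ty":0,"tz":-8.1,"rx":0,"ry":0,"rz":0,"hand":0.3},
    {"tx":0,"ty":0,"tz":-8.1,"rx":0,"ry":0,"rz":0,"hand":0.6},
    {"tx":0,"ty":0,"tz":-8.1,"rx":0,"ry":0,"rz":0,"hand":1},
    {"tx":0,"ty":0,"tz":-8.1,"rx":0,"ry":0,"rz":0,"hand":1},
    {"tx":0,"ty":0,"tz":-8.1,"rx":0,"ry":0,"rz":0,"hand":1},
    {"tx":0,"ty":0,"tz":-8.1,"rx":0,"ry":0,"rz":0,"hand":1},
    {"tx":0,"ty":0,"tz":-8.1,"rx":0,"ry":0,"rz":0,"hand":1}
  ]
}}

```text
time_s: 3.78
eef_pos: [0.5234, 0.2714, 0.0614]
ee_rot: [0.171, 0.985, 0.0, 0.001]
force: [-1.0, -1.4, 6.1]
gripper_width: 0.0213
```

{"name": "play_rows", "arguments": {
  "moves": [
    {"tx":0,"ty":0,"tz":1,"rx":0,"ry":0,"rz":0,"hand":1},
    {"tx":0,"ty":0,"tz":3,"rx":0,"ry":0,"rz":0,"hand":1},
    {"tx":0,"ty":0,"tz":6,"rx":0,"ry":0,"rz":0,"hand":1},
    {"tx":0,"ty":0,"tz":9,"rx":0,"ry":0,"rz":0,"hand":1},
    {"tx":0,"ty":0,"tz":12,"rx":0,"ry":0,"rz":0,"hand":1},
    {"tx":0,"ty":0,"tz":14,"rx":0,"ry":0,"rz":0,"hand":1},
    {"tx":0,"ty":0,"tz":14,"rx":0,"ry":0,"rz":0,"hand":1},
    {"tx":0,"ty":0,"tz":14,"rx":0,"ry":0,"rz":0,"hand":1}
  ]
}}

```text
time_s: 4.78
eef_pos: [0.5224, 0.2712, 0.1997]
ee_rot: [0.171, 0.985, -0.0, -0.0]
force: [0.1, -0.0, -2.4]
gripper_width: 0.0212
```

Run:
```python
from h import *
o=r.observe(); print(o['time_s'],o['eef_pos'],o['ee_rot'],o['force'],o['moment'],o['gripper_width'])
p,_=r.capture('side'); save('side2',p,(130,60,250,180),5)
```

```text
4.775 [0.52242422 0.27120915 0.1996744 ] [ 1.70535132e-01  9.85351518e-01 -1.87744731e-04 -3.46531037e-04] [ 0.06689141 -0.019988   -2.4295767 ] [-0.00834551  0.01332289  0.02434776] 0.021238457234571545
```

View pics/side2.png

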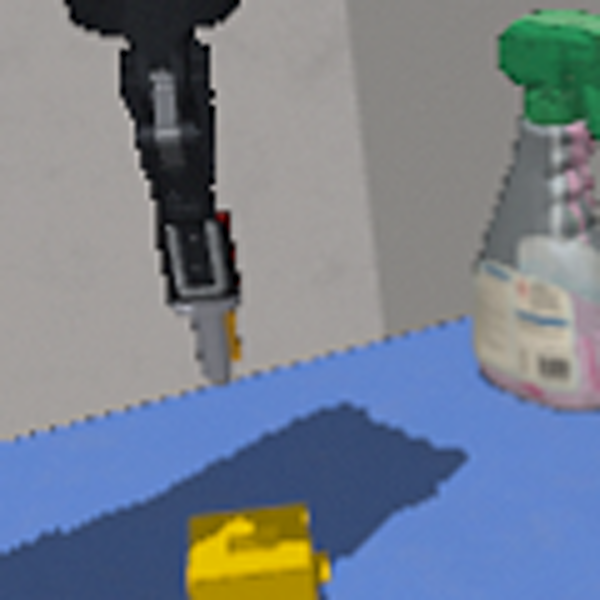

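{"name": "play_rows", "arguments": {
  "moves": [
    {"tx":0.1,"ty":-2.5,"tz":0,"rx":0,"ry":0,"rz":0.05,"hand":1},
    {"tx":0.3,"ty":-7,"tz":0,"rx":0,"ry":0,"rz":0.15,"hand":1},
    {"tx":0.4,"ty":-12,"tz":0,"rx":0,"ry":0,"rz":0.26,"hand":1},
    {"tx":0.6,"ty":-17,"tz":0,"rx":0,"ry":0,"rz":0.37,"hand":1},
    {"tx":0.8,"ty":-22,"tz":0,"rx":0,"ry":0,"rz":0.48,"hand":1},
    {"tx":0.9,"ty":-27,"tz":0,"rx":0,"ry":0,"rz":0.59,"hand":1},
    {"tx":1.1,"ty":-32,"tz":0,"rx":0,"ry":0,"rz":0.7,"hand":1},
    {"tx":1.3,"ty":-37,"tz":0,"rx":0,"ry":0,"rz":0.8,"hand":1},
    {"tx":1.4,"ty":-42,"tz":0,"rx":0,"ry":0,"rz":0.9,"hand":1},
    {"tx":1.6,"ty":-46.5,"tz":0,"rx":0,"ry":0,"rz":0.97,"hand":1},
    {"tx":1.67,"ty":-49.15,"tz":0,"rx":0,"ry":0,"rz":1.0,"hand":1},
    {"tx":1.67,"ty":-49.15,"tz":0,"rx":0,"ry":0,"rz":1.0,"hand":1}
  ]
}}

```text
time_s: 6.32
eef_pos: [0.539, -0.2217, 0.1991]
ee_rot: [-0.322, 0.947, 0.001, -0.001]
force: [0.9, 0.3, -2.0]
gripper_width: 0.0213
```

{"name": "play_rows", "arguments": {
  "moves": [
    {"tx":0,"ty":0,"tz":-1,"rx":0,"ry":0,"rz":0,"hand":1},
    {"tx":0,"ty":0,"tz":-2.5,"rx":0,"ry":0,"rz":0,"hand":1},
    {"tx":0,"ty":0,"tz":-3.5,"rx":0,"ry":0,"rz":0,"hand":1},
    {"tx":0,"ty":0,"tz":-3.5,"rx":0,"ry":0,"rz":0,"hand":1},
    {"tx":0,"ty":0,"tz":-3.5,"rx":0,"ry":0,"rz":0,"hand":1}
  ]
}}

```text
time_s: 6.95
eef_pos: [0.5397, -0.22, 0.1656]
ee_rot: [-0.323, 0.946, -0.0, 0.0]
force: [0.9, 0.3, -2.3]
gripper_width: 0.0214
```

Run:
```python
from h import *
o=r.observe(); print(o['time_s'],o['eef_pos'],o['ee_rot'],o['force'],o['moment'],o['gripper_width'])
q=o['ee_rot']; print('yaw', np.degrees(2*np.arctan2(q[1],q[0]))-180)
p,_=r.capture('side'); save('side3',p,(230,200,350,320),5)
p,_=r.capture('top'); save('top3',p,(300,150,420,270),5)
```

```text
6.95 [ 0.53965425 -0.21998954  0.16562353] [-3.22870734e-01  9.46443044e-01 -1.58244893e-04  1.71122625e-04] [ 0.87724417  0.34096801 -2.31241763] [0.01560996 0.01581311 0.01463617] 0.021428448964054103
yaw 37.67324877337103
```

View pics/side3.png

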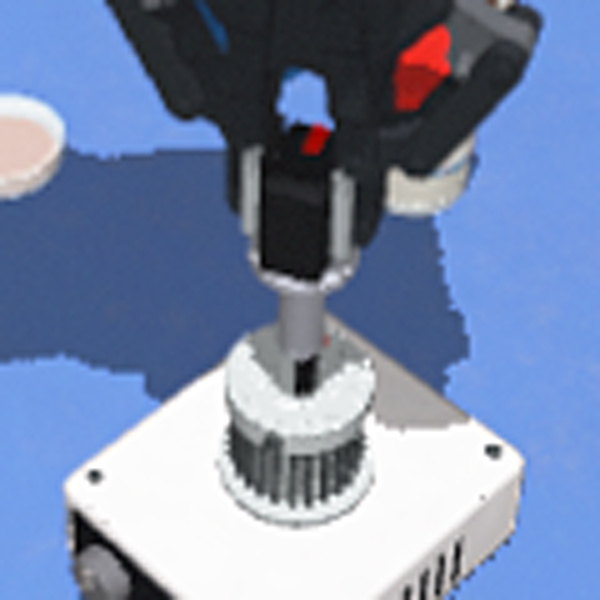

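View pics/top3.png

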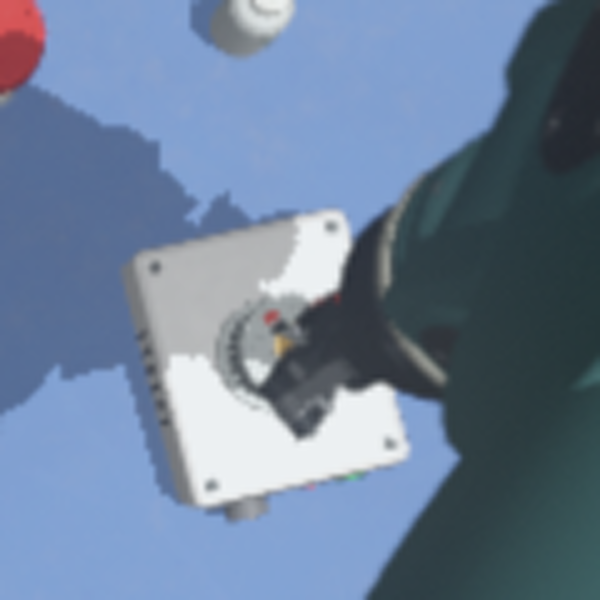

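{"name": "play_rows", "arguments": {
  "moves": [
    {"tx":0,"ty":0,"tz":-1,"rx":0,"ry":0,"rz":0,"hand":1},
    {"tx":0,"ty":0,"tz":-1.7,"rx":0,"ry":0,"rz":0,"hand":1},
    {"tx":0,"ty":0,"tz":-2.3,"rx":0,"ry":0,"rz":0,"hand":1},
    {"tx":0,"ty":0,"tz":-2.7,"rx":0,"ry":0,"rz":0,"hand":1},
    {"tx":0,"ty":0,"tz":-3.0,"rx":0,"ry":0,"rz":0,"hand":1},
    {"tx":0,"ty":0,"tz":-3.2,"rx":0,"ry":0,"rz":0,"hand":1},
    {"tx":0,"ty":0,"tz":-3.2,"rx":0,"ry":0,"rz":0,"hand":1}
  ]
}}

```text
time_s: 7.92
eef_pos: [0.5395, -0.2201, 0.1331]
ee_rot: [-0.323, 0.946, 0.0, 0.0]
force: [3.2, 2.4, -4.6]
gripper_width: 0.0215
```

{"name": "play_rows", "arguments": {
  "moves": [
    {"tx":0,"ty":0,"tz":-0.5,"rx":0,"ry":0,"rz":0,"hand":1},
    {"tx":0,"ty":0,"tz":-1.0,"rx":0,"ry":0,"rz":0,"hand":1},
    {"tx":0,"ty":0,"tz":-1.4,"rx":0,"ry":0,"rz":0,"hand":1},
    {"tx":0,"ty":0,"tz":-1.8,"rx":0,"ry":0,"rz":0,"hand":1},
    {"tx":0,"ty":0,"tz":-2.1,"rx":0,"ry":0,"rz":0,"hand":1},
    {"tx":0,"ty":0,"tz":-2.3,"rx":0,"ry":0,"rz":0,"hand":1},
    {"tx":0,"ty":0,"tz":-2.3,"rx":0,"ry":0,"rz":0,"hand":1},
    {"tx":0,"ty":0,"tz":-2.3,"rx":0,"ry":0,"rz":0,"hand":1}
  ]
}}

```text
time_s: 8.93
eef_pos: [0.5396, -0.2201, 0.1104]
ee_rot: [-0.323, 0.946, -0.0, 0.0]
force: [1.9, 5.3, 4.1]
gripper_width: 0.021
```

Run:
```python
from h import *
o=r.observe(); print(o['time_s'],o['eef_pos'],o['ee_rot'],o['force'],o['moment'],o['gripper_width'])
p,_=r.capture('side'); save('side4',p,(230,200,350,320),5)
```

```text
8.925 [ 0.53961496 -0.2200533   0.11039993] [-3.22775229e-01  9.46475595e-01 -2.72644165e-05  3.13718432e-04] [1.89714556 5.29363012 4.09671429] [ 1.27157356 -0.32129239  0.04471782] 0.021028471010911494
```

View pics/side4.png

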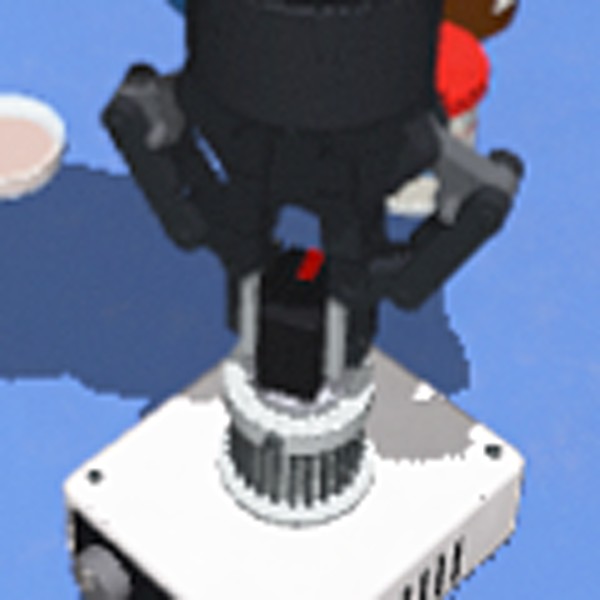

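{"name": "play_rows", "arguments": {
  "moves": [
    {"tx":0,"ty":0.05,"tz":-0.1,"rx":0,"ry":0,"rz":0,"hand":1},
    {"tx":0,"ty":0.05,"tz":-0.2,"rx":0,"ry":0,"rz":0,"hand":1},
    {"tx":0,"ty":0.05,"tz":-0.3,"rx":0,"ry":0,"rz":0,"hand":1},
    {"tx":0,"ty":0.05,"tz":-0.35,"rx":0,"ry":0,"rz":0,"hand":1},
    {"tx":0,"ty":0.05,"tz":-0.35,"rx":0,"ry":0,"rz":0,"hand":1},
    {"tx":0,"ty":0.05,"tz":-0.35,"rx":0,"ry":0,"rz":0,"hand":1}
  ]
}}

```text
time_s: 9.72
eef_pos: [0.5397, -0.22, 0.1074]
ee_rot: [-0.323, 0.947, -0.001, 0.0]
force: [-0.4, 3.9, 9.8]
gripper_width: 0.0208
```

{"name": "play_rows", "arguments": {
  "moves": [
    {"tx":0,"ty":0.03,"tz":-0.05,"rx":0,"ry":0,"rz":0,"hand":1},
    {"tx":0,"ty":0.03,"tz":-0.1,"rx":0,"ry":0,"rz":0,"hand":1},
    {"tx":0,"ty":0.03,"tz":-0.1,"rx":0,"ry":0,"rz":0,"hand":1},
    {"tx":0,"ty":0.03,"tz":-0.1,"rx":0,"ry":0,"rz":0,"hand":1}
  ]
}}

```text
time_s: 10.22
eef_pos: [0.5397, -0.22, 0.1074]
ee_rot: [-0.323, 0.947, -0.001, 0.0]
force: [-5.1, 3.2, 23.1]
gripper_width: 0.0213
```

{"name": "play_rows", "arguments": {
  "moves": [
    {"tx":0,"ty":0,"tz":0,"rx":0,"ry":0,"rz":0,"hand":1},
    {"tx":0,"ty":0,"tz":0,"rx":0,"ry":0,"rz":0,"hand":1},
    {"tx":0,"ty":0,"tz":0,"rx":0,"ry":0,"rz":0,"hand":1},
    {"tx":0,"ty":0,"tz":0,"rx":0,"ry":0,"rz":0,"hand":1}
  ]
}}

```text
time_s: 10.72
eef_pos: [0.5397, -0.22, 0.1074]
ee_rot: [-0.323, 0.947, -0.001, 0.0]
force: [-4.7, 4.3, 24.5]
gripper_width: 0.0214
```

Run:
```python
from h import *
o=r.observe(); print(o['time_s'],o['eef_pos'],o['ee_rot'],o['force'],o['moment'],o['gripper_width'])
p,D=r.capture('side'); save('side5',p,(245,225,325,305),7)
# flange/hub heights in depth, per radius, and grip top
z=[]
for v in range(235,300):
    for u in range(255,320):
        if D[v,u]>0:
            q=atd('side',u,v,D[v,u]); rr=np.hypot(q[0]-.5395,q[1]+.22)
            z.append((rr,q[2]))
z=np.array(z)
for a,b in((0,.018),(.018,.025)):
    m=(z[:,0]>a)&(z[:,0]<b)&(z[:,1]>.08); print(a,np.histogram(z[m,1],np.arange(.08,.16,.003))[0])
```

```text
10.725 [ 0.53972138 -0.21995283  0.10738112] [-3.22634197e-01  9.46522881e-01 -1.17374504e-03  4.81875097e-04] [-4.70164791  4.29396254 24.48408131] [ 1.12084265  1.10347411 -0.00880175] 0.02136293986777457
0 [  0   0   0   0   4   9  20  13   6   2  10   6   6   6   9  15   8   5
  12 153  28  23   5   6   9   8]
0.018 [ 12   5  24  17  32 144  18   9  11  14  16  27  23  27  29  17  26  33
  31  25  13   4   8   7  20  14]
```

View pics/side5.png

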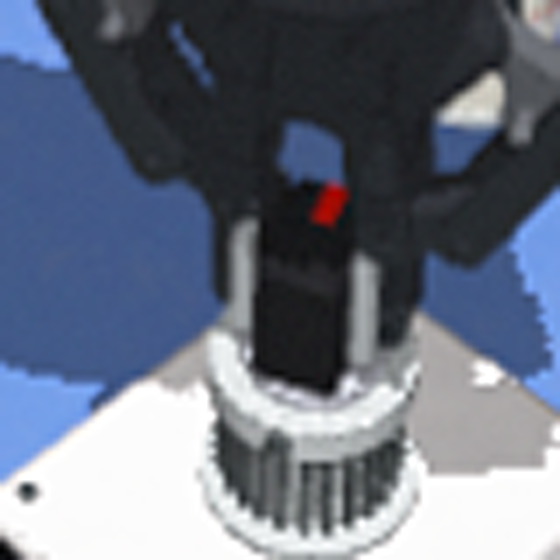

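The flange (around (330,390) in the crop) sits on the hub. The grip's top reads about 0.139 m, as expected when home, and the force is steady. Handing in.

Run:
```python
from h import *
print(r.job_done())
```

```text
the job is handed in; nothing more can be done
None
```

The spindle is pressed fully home in the hub and still gripped. I handed the job in at about 10.8 s, well under the 51 s limit.

I lifted the spindle out of the stand by its black grip and turned it +1.0 rad on the way to the keyway, which I saw at about 38° in world axes (25° from the drive's +x). The key dropped in on the first push.

**Last checks:**
- **Depth:** the tool height held at 0.1074 m, matching the predicted home height. A further 1 mm of commanded push did not move it, while the upward force rose from 10 to about 24 N and stayed there.
- **Flush fit:** depth readings put the grip's top at about 0.137–0.140 m, against 0.139 m expected when home. The side picture shows the flange lying on the hub.
- **Grip:** the finger opening was 21.4 mm on the 22 mm grip.
- **Side load:** about 5 N sideways along each of x and y and a moment of about 1.1 N m about each remained.
- **Other objects:** the arm was not taken near the cup, dropper bottle, slide box or petri dish. I did not measure their positions again at the end.

No check failed or disagreed.

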